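# Load the shaker's block stack

### The job

Load the shaker: take the three metal parts from the sloping rack and stack them squarely in the pocket between the four corner brackets on its platform, first the heating block (the thick one with rows of wells, wells up), then the open spacer frame, and last the cover plate with its knob up. Lower each part gently until it lies flat on the one below and let go of it before fetching the next; do not drop them, and leave the bottle, beaker and tip box where they stand.

Things in the scene. Friction and masses are not known exactly. Their poses are not given: they have to be found in the camera images.
- block: Heating block: solid aluminium box 100 (x) x 60 (y) x 30 (z) mm, about 0.4 kg, with rows of dark round wells on its top face. Origin at the centre of its underside, z out of the top. At the start it lies on one of the three rails of the sloping rack, tilted 30 degrees: its x axis points up the slope, its y axis is level. Grip it across its 60 mm width (along y).
- spacer: Spacer: open rectangular aluminium frame 100 (x) x 60 (y) x 16 (z) mm, bars 10 mm wide, window 80 x 40 mm, about 0.1 kg. Origin at the centre of its underside (in the empty window), z up out of the slope. Starts on another rail of the rack, tilted like the block. Grip it across its 60 mm width, at mid-length.
- cover: Cover plate: aluminium plate 100 (x) x 60 (y) x 16 (z) mm with a round knob, 24 mm across and 20 mm tall, in the middle of its top; about 0.22 kg. Origin at the centre of its underside, z towards the knob. Starts on the remaining rail, tilted like the block. Grip it across its 60 mm width, or by the knob.
- pocket (a point): Centre of the flat pocket floor on the shaker's platform, 124 mm above the table; z up, x along the pocket's length (106 mm between brackets), y across (66 mm): 3 mm to spare on each side of a part. Seated, the undersides of block, spacer and cover lie 0, 30 and 46 mm above this point. The pocket's long sides are open for the fingers over 70 mm between the brackets. Turns with the shaker.
- shaker: White shaker casing 260 (x) x 280 (y) x 110 mm, fixed, yaw up to 0.2 rad; origin under its centre and under the pocket's. On it a 170 x 130 mm platform with four L-shaped corner brackets, 64 mm tall (top 8 mm flared out), reaching 18 mm along x and 14 mm along y from their corners. Open lid along the +y edge, from 115 mm off the pocket centre, leaning out 25 degrees, up to 0.32 m high.
- rack_mid (a point): Middle of the upper face of the rack's middle rail, 85 mm above the table; axes: z vertical, x level, the way the slope climbs (30 degrees, away from the robot), y level, across the slope. Rails at y = -100, 0 and +100 mm; which part lies on which varies.
- rack: Fixed steel rack; origin at the centre of its 170 x 300 mm base plate. Three rails, 40 mm wide, 116 mm long, sloping 30 degrees; at each lower end a lip 18 mm above the rail stops the part. Parts overhang their rail by 10 mm on each side, with at least 40 mm free below for fingertips.
- bottle: Amber bottle, 68 mm across, 150 mm tall, standing beyond the rack and shaker; origin at the centre of its foot. Leave alone.
- beaker: Glass beaker, 72 mm across, 95 mm tall, standing beyond the rack; origin at the centre of its foot. Leave alone.
- tipbox: Open grey tip box with compartments, 85 x 120 x 50 mm, beyond the rack; origin at the centre of its underside. Leave alone.
Not all that is in view belongs to the job. What is shaped like the spacer but red is not meant. What is shaped like the cover but turquoise is not meant.

How it is judged:
By the outcome, as a careful person would: the job done as asked, in the order asked, and still so for the second after the job is handed in, with the robot touching nothing.
It also fails if it takes over 67 s, if anything falls off the work surface, if the arm or the gripper's body presses on something with over 40 N, if the wrist force passes 120 N, or if a joint passes its speed limit or range.

### The arm

A 6-joint arm with a two-finger parallel gripper is mounted at the origin on the work surface. World frame = base frame: x ahead of the robot, y to its left, z up, the work surface at z = 0. Lengths are in mm, angles in rad, forces in N, time in s.
With the tool pointing down it reaches from about 275 to 1000 mm from the base axis. Payload 8.4 kg.
Tool frame: the origin (TCP) lies at the very end of the fingers, on their centre line; the grasp point (between the pads) lies 19 mm behind it; z points along the fingers, y is the line along which they close (so a half turn about z gives the same grasp; the last joint's range is limited). The gripper opens to 85 mm and grips with 20 to 120 N. Pads are 22 mm wide; open, the fingers measure 114 mm over their backs; the gripper's body (76 mm by 85 mm) begins 54 mm behind the grasp point. The pads swing forward as they close: fully open they stand 13 mm farther back than shut.
Start: joints at [-1.236, 0.353, 1.633, -0, 1.155, -0.002], TCP at [206.541, -589.889, 231.281] pointing down, gripper open.
Joint ranges: [-2.63, 2.63], [-0.92, 2.1], [0.06, 2.66], [-1.3, 4.44], [0, 2.69], [-3.02, 3.02]. Speed limits (rad/s): [2.22, 2.22, 2.79, 3.14, 3.14, 3.14].

### API

Orientations are given as [roll, pitch, yaw] about the fixed x, y, z axes, in that order (R = Rz(yaw) Ry(pitch) Rx(roll)).
In Python, from rig import telemetry, imaging, r gives the robot as it stands. The module is installed in compiled form; this text tells all that it offers.
- The arm moves only by the tool step_arm, never from a script. Its argument "moves" is a list of rows, each a list of 3 entries, a list of its own where there are three numbers: the turn, a rotation vector about the tool's x, y, z scaled (see below), then the shift along the tool's x, y, z scaled (see below), then the opening, from -1 (shut) to 1 (fully open). A call has 1 to 8 rows; each row is the pose to reach, as a shift and turn from the pose commanded when the call began, along the tool's axes at that moment; what a row does not reach only later rows make up. The controller multiplies each number of a shift by 200 mm and each number of a turn by 45 degrees. A row lasts 1/10 s, in which the tool goes at most 50 mm and 8.59 degrees, less where a joint would pass 70% of its speed; a pose out of reach is approached as far as the arm can. A call with a number of a shift or a turn outside -1 to 1 is refused whole. A call with a gripper value outside its range is refused whole. The fingers move at their own pace and stop on an object; "squeeze" is the grip in N (left out, the last holds). Time passes only in rows, so rows that repeat a pose let the fingers close. It gives the time, the measured TCP pose, the force, the opening and the grip force at its end, in the units of the state.
- telemetry.sense(): the state, without advancing time (a new reading comes with each control period).
- imaging.grab_frame(name): name is "scene" or "top"; returns the picture (420x560x3 uint8, red, green, blue); there is no depth.
- imaging.calibration(name): a dict with "fx", "fy", "cx", "cy" (pixels), "cam_to_world" (4x4, takes a point from camera to world coordinates). Camera axes: x right, y up, looking along -z (the intrinsics and any distortion apply to the point x, -y, -z); pixel columns grow to the right and rows downward; lengths in mm; the calibration is good to about 2 mm. A picture is of the moment at which its call begins. calibration takes no time and is no camera call.
- r.sign_off(): hands the job in; it is judged then, once.
Trained networks look in the newest picture that a camera, given by its name, has taken for a name from the list of things; names that differ only in an ending like _2 or _b are one class to them, and where a whole thing is asked for, a point or a joint stands for the part that bears it (a point fixed in the world has none). Each returns a list of dicts, best first, with "conf" (0 to 1); they miss things now and then, are a little off and sometimes report something else, mostly with a low value. They report only what shows in the picture. A call takes as long as a camera call. They do not tell look-alikes from the thing itself.
- imaging.recognise(camera, name): "extent" ([left, top, width, height] in pixels, round what is visible of it).
- imaging.mark_of(camera, name): "xy" ([column, row] in pixels: a listed point, or the origin of a listed thing).
The state is a dict: "clock": time; "qpos": joint angles; "qvel": joint speeds; "joint_efforts": joint torques, N m; "eef_pos": TCP position; "tcp_rot": TCP orientation; "contact_force": force on the tool from outside, world axes, zero at the start; "wrist_torque": the same for the moment, N m; "opening": opening from 0.0 (shut) to 1.0 (fully open); "grasp_force": force on a finger pad.
Only numpy, scipy, OpenCV 4.12 (cv2) and the standard library are available. Lean on these libraries where they do the work, as an engineer would, in place of code of your own. Each camera call takes 0.05 s, during which the arm holds its last target. There are 200 camera calls.

## Working session

There is one attempt and no reset: what is moved stays moved. The work goes in short steps, Python scripts to look and compute and a tool call to move; the robot and the scene stay as the last step left them, time stands still between calls to the robot, and variables do not carry over. Pictures are saved under pics/ and viewed, at most 12 in all, crops included, and the job is handed in when it is done.

Besides the shell and the picture viewer there is one more tool, called after "Request:" as name(argument=value, ...), one argument or row to a line, values as JSON. step_arm: Moves the arm, as the interface text tells. Its arguments: {"type":"object","properties":{"moves":{"type":"array"},"squeeze":{"type":"number"}},"required":["moves"]}

```bash
mkdir -p pics; python3 - <<'E'
from rig import telemetry, imaging, r
import cv2,json
s=telemetry.sense(); print({k:s[k] for k in('clock','eef_pos','tcp_rot','opening','contact_force')})
for c in('scene','top'):
    im=imaging.grab_frame(c); cv2.imwrite(f'pics/{c}0.png',im[:,:,::-1])
    k=imaging.calibration(c); print(c,k)
    for n in('block','spacer','cover','pocket','rack_mid','shaker','rack'):
        print(n,[( [round(float(v)) for v in d['xy']],round(d['conf'],2)) for d in imaging.mark_of(c,n)][:4])
E
```

```text
{'clock': 0.0, 'eef_pos': array([ 206.38532559, -589.44349023,  230.56758526]), 'tcp_rot': array([-3.14022832e+00,  5.27688147e-06,  3.36793700e-01]), 'opening': 0.996313653008669, 'contact_force': array([ 0.47282313, -0.580971  ,  0.06280433])}
scene {'fx': 461.8398111918981, 'fy': 461.8398111918981, 'cx': 277.0779718692452, 'cy': 206.86468682390188, 'cam_to_world': array([[-6.13404170e-01, -6.22191667e-01,  4.86428674e-01,
         1.11187524e+03],
       [ 7.89703224e-01, -4.75249880e-01,  3.87951505e-01,
         3.38592121e+02],
       [-1.02050246e-02,  6.22105362e-01,  7.82867023e-01,
         1.00808929e+03],
       [ 0.00000000e+00,  0.00000000e+00,  0.00000000e+00,
         1.00000000e+00]])}
block [([279, 189], 0.73)]
spacer [([249, 175], 0.88), ([292, 161], 0.79), ([183, 156], 0.69)]
cover [([216, 162], 0.81), ([151, 201], 0.56)]
pocket [([410, 268], 0.57), ([397, 296], 0.34)]
rack_mid [([249, 177], 0.78)]
shaker [([401, 293], 0.8)]
rack [([249, 197], 0.75), ([399, 296], 0.32)]
top {'fx': 490.1326532810686, 'fy': 490.1326532810686, 'cx': 280.63641128474524, 'cy': 212.86807221427162, 'cam_to_world': array([[-2.91628708e-03,  9.96752939e-01, -8.04678496e-02,
         4.32602292e+02],
       [-9.99882600e-01, -4.11696098e-03, -1.47592890e-02,
        -1.14643835e+02],
       [-1.50426477e-02,  8.04153604e-02,  9.96647926e-01,
         1.22882131e+03],
       [ 0.00000000e+00,  0.00000000e+00,  0.00000000e+00,
         1.00000000e+00]])}
block [([303, 227], 0.9)]
spacer [([337, 304], 0.92), ([345, 225], 0.67), ([445, 223], 0.62)]
cover [([425, 156], 0.75), ([146, 216], 0.73), ([384, 220], 0.61)]
pocket [([130, 210], 0.87)]
rack_mid [([343, 223], 0.84)]
shaker [([147, 213], 0.73), ([132, 212], 0.42)]
rack [([342, 224], 0.86)]
```

View pics/top0.png

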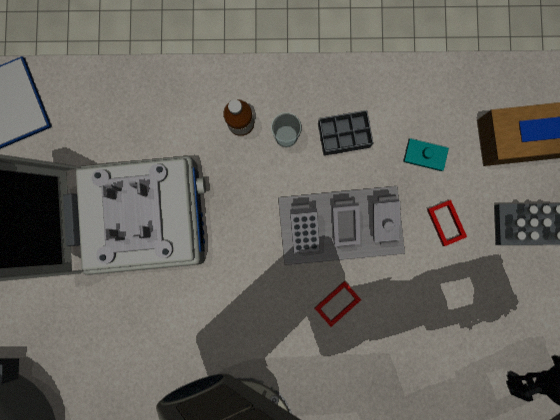

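View pics/scene0.png

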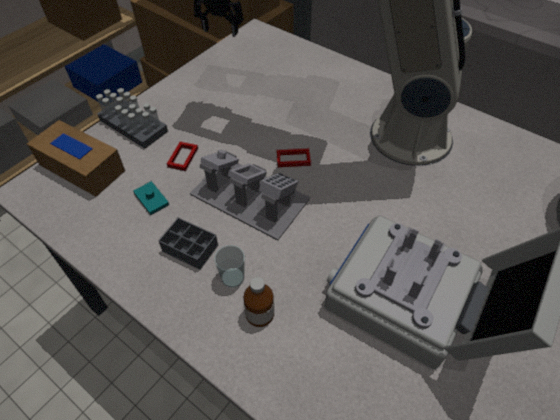

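Top picture: the rack is at about (343,223), with the block at (304,230), the grey spacer at (346,225) and the grey cover with its knob at (387,222). Look-alikes for the spacer are the red frames at (337,304) and (447,223). The look-alike for the cover is the turquoise plate at (427,154). The shaker pocket is at about (131,210). I choose the grey parts on the rack and check them in a close crop.

```bash
cat > h.py <<'E'
import numpy as np,cv2
from rig import telemetry, imaging, r
from scipy.spatial.transform import Rotation as R
from scipy.optimize import least_squares
CAL={c:imaging.calibration(c) for c in('scene','top')}
def proj(c,P):
    k=CAL[c];M=np.linalg.inv(k['cam_to_world']);q=np.atleast_2d(P)@M[:3,:3].T+M[:3,3]
    return np.c_[k['cx']+k['fx']*q[:,0]/-q[:,2],k['cy']-k['fy']*q[:,1]/-q[:,2]]
def onz(c,uv,z):
    k=CAL[c];M=k['cam_to_world'];d=M[:3,:3]@[(uv[0]-k['cx'])/k['fx'],-(uv[1]-k['cy'])/k['fy'],-1];o=M[:3,3]
    return o+d*(z-o[2])/d[2]
def tri(uvs):
    return least_squares(lambda P:np.concatenate([proj(c,P)[0]-u for c,u in uvs.items()]),[500,-200,100]).x
E
python3 - <<'E'
from h import *
t=cv2.imread('pics/top0.png');s=cv2.imread('pics/scene0.png')
def crop(im,x,y,w,h,f,n):
    cv2.imwrite(n,cv2.convertScaleAbs(cv2.resize(im[y:y+h,x:x+w],None,fx=f,fy=f,interpolation=cv2.INTER_CUBIC),alpha=1.4))
crop(t,272,178,140,92,5.5,'pics/rack.png')
crop(t,75,150,135,122,4.9,'pics/shk.png')
for n,p in dict(block=[(303,227),(279,189)],spacer=[(345,225),(249,175)],cover=[(384,220),(216,162)],pocket=[(130,210),(410,268)],rack_mid=[(343,223),(249,177)],rack=[(342,224),(249,197)],shaker=[(132,212),(401,293)]).items():
    P=tri(dict(top=p[0],scene=p[1]));print(n,P.round(),(proj('top',P)[0]-p[0]).round(1))
E
```

```text
block [ 491. -149.   90.] [-0.1  0.1]
spacer [ 496. -248.   83.] [ 0. -0.]
cover [ 511. -344.   84.] [ 2.1 -1.6]
pocket [529. 240. 136.] [-0.  0.]
rack_mid [ 501. -244.   82.] [ 0.1 -0.1]
rack [ 503. -250.   -5.] [-0.2  0.2]
shaker [537. 253.  50.] [ 4.1 -2.3]
```

View pics/rack.png

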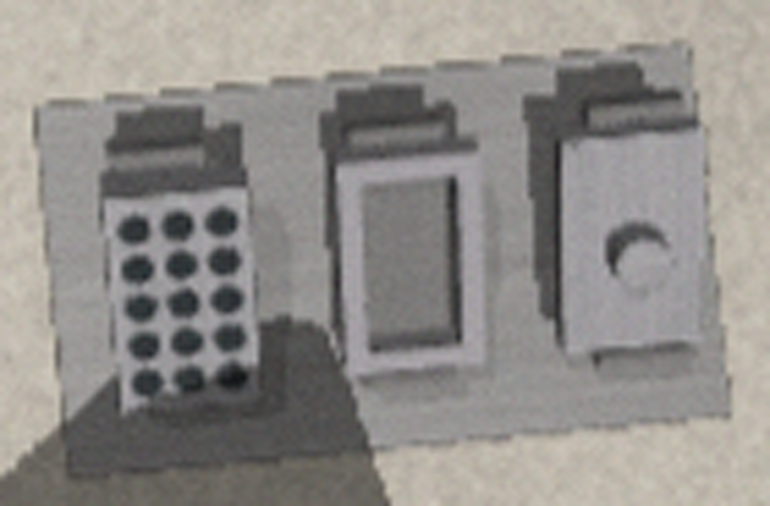

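View pics/shk.png

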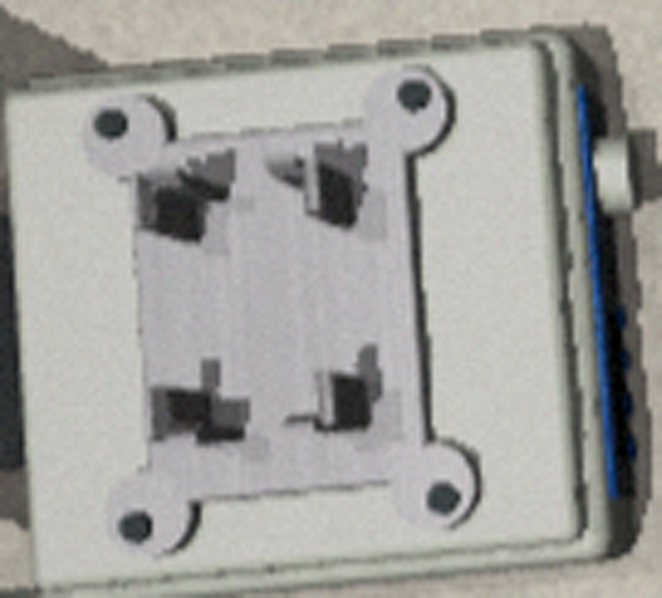

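The crop confirms grey metal parts on the rack: wells block at crop (182,300), open frame at (412,262), knobbed cover at (632,240). The pocket lies between four brackets, centred at crop (277,311). Next I fit the poses.

```bash
cat >> h.py <<'E'
def Rp(yaw,tilt=0): return R.from_euler('z',yaw)*R.from_euler('y',-tilt)
def plan(p,yaw,tilt=0,cur=None):
    """target TCP pos, tool z = -(part z) ; prints turn & shift in move units"""
    s=telemetry.sense(); p0=s['eef_pos'] if cur is None else cur[0]; R0=R.from_euler('xyz',s['tcp_rot'] if cur is None else cur[1])
    Rt=Rp(yaw,tilt)*R.from_euler('x',np.pi)
    t=(R0.inv()*Rt).as_rotvec()/(np.pi/4); sh=R0.inv().apply(np.array(p)-p0)/200
    print('turn',t.round(3),'shift',sh.round(3)); return Rt
E
cat > fit.py <<'E'
from h import *
u=lambda L:np.array(L)/5.5+[272,178]
T=np.pi/6
cor=lambda h:np.array([[50,30,h],[50,-30,h],[-50,-30,h],[-50,30,h]])
obs=[u([(105,197),(245,190),(260,400),(122,413)]),u([(336,160),(477,152),(487,362),(348,372)]),u([(560,138),(697,128),(700,345),(566,352)])]
hs=[30,16,16]; ys=[100,0,-100]
base=u([(38,105),(690,45),(728,413),(70,475)])
def pose(q,i):
    ry=Rp(q[2]);m=np.array([q[0],q[1],85]);s=q[3+i];dy=q[6+i]
    return m+ry.apply([s*np.cos(T),ys[i]+dy,s*np.sin(T)]),Rp(q[2],T)
def res(q):
    e=[]
    for i in range(3):
        o,Ro=pose(q,i); e.append((proj('top',o+Ro.apply(cor(hs[i])))-obs[i]).ravel())
    e.append(q[6:9]*0.3)
    return np.concatenate(e)
f=least_squares(res,[500,-247,.09,-8,-8,-8,0,0,0],loss='soft_l1');q=f.x
print(q.round(3));
if __name__=='__main__':
    e=res(q)[:24].reshape(3,4,2);print(e.round(1).tolist())
    b=np.array([onz('top',p,4) for p in base]);print('base',b[:,:2].round().tolist(),b.mean(0).round(1))
    for i in range(3): print(pose(q,i)[0].round(1), proj('scene',pose(q,i)[0]).round(1))
    v=lambda p:onz('top',np.array(p)/4.9+[75,150],124)[:2]
    L=np.array([v(p) for p in[(135,180),(150,465),(408,160),(430,440),(150,140),(365,125),(190,497),(390,482),(278,310)]]);print(L.round(1).tolist())
E
python3 fit.py
```

```text
[ 5.38771e+02 -2.47623e+02  9.30000e-02 -4.32290e+01 -4.25980e+01
 -4.25900e+01 -1.82300e+00 -1.14900e+00  4.53300e+00]
[[[-0.5, 1.1], [0.3, -0.2], [0.0, -0.3], [-0.1, -0.3]], [[0.1, 0.8], [0.4, -0.2], [-0.5, -0.5], [-0.3, 0.1]], [[0.2, 0.9], [1.2, 0.2], [0.1, -1.2], [-0.6, -0.1]]]
base [[571.0, -92.0], [597.0, -390.0], [430.0, -403.0], [403.0, -106.0]] [ 500.5 -247.9    4. ]
[ 492.4 -153.3   63.4] [[277.5 195.1]]
[ 502.1 -252.2   63.7] [[246.8 180.4]]
[ 510.9 -346.1   63.7] [[219.3 167.1]]
[[583.4, 308.3], [450.8, 297.9], [592.1, 180.8], [461.9, 168.3], [602.1, 301.8], [608.7, 201.2], [436.0, 278.9], [442.6, 186.5], [522.3, 240.1]]
```

```bash
cat > fit2.py <<'E'
from fit import *
nets=np.array([(279,189),(249,175),(216,162)])
def res2(q):
    e=[res(q)]
    e.append((q[:2]-[500.5,-247.8])/2.)
    for i in range(3): e.append((proj('scene',pose(q,i)[0])[0]-nets[i])*.4)
    return np.concatenate(e)
q=least_squares(res2,[500,-247,.09,-8,-8,-8,0,0,0],loss='soft_l1').x
if __name__=='__main__':
    print(q.round(2))
    for i in range(3): print(pose(q,i)[0].round(1),proj('scene',pose(q,i)[0]).round(1))
    print(res2(q)[:24].reshape(3,4,2).round(1).tolist())
    print('pocket net',onz('top',(130,210),124).round(1),onz('scene',(410,268),124).round(1))
    im={c:cv2.imread(f'pics/{c}0.png') for c in('top','scene')}
    S=(np.array([522.4,239,124]),Rp(.078))
    def box(o,Ro,x,y,z0,z1): return [o+Ro.apply([[x,y,z],[x,-y,z],[-x,-y,z],[-x,y,z]]) for z in(z0,z1)]
    polys=[]
    for i in range(3): polys+=box(*pose(q,i),50,30,0,hs[i])
    polys+=box(*S,85,65,0,0)[:1]+box(*S,53,33,0,56)+box(S[0]*[1,1,0],S[1],130,140,110,110)[:1]
    def tile(c,x,y,w,h):
        f=400/w;t=cv2.resize(im[c][y:y+h,x:x+w],(400,300),interpolation=cv2.INTER_CUBIC)
        for p in polys: cv2.polylines(t,[np.round((proj(c,p)+.5-[x,y])*f*8).astype(int)],True,(0,255,0),1,cv2.LINE_AA,3)
        return t
    cv2.imwrite('pics/ov.png',np.vstack([np.hstack([tile('top',272,175,136,102),tile('top',70,150,144,108)]),np.hstack([tile('scene',188,138,120,90),tile('scene',320,212,180,135)])]))
E
python3 fit2.py
```

```text
[ 5.38771e+02 -2.47623e+02  9.30000e-02 -4.32290e+01 -4.25980e+01
 -4.25900e+01 -1.82300e+00 -1.14900e+00  4.53300e+00]
[ 5.0062e+02 -2.4814e+02  9.0000e-02 -3.0000e-01  2.2000e-01  4.0000e-01
 -3.7900e+00 -1.4300e+00  5.6200e+00]
[ 491.6 -152.4   84.9] [[277.9 189.8]]
[ 500.9 -249.5   85.1] [[247.4 175.2]]
[ 509.6 -342.1   85.2] [[219.8 162.1]]
[[[-0.9, 0.7], [0.4, -0.6], [0.1, 0.0], [-0.5, 0.1]], [[-0.2, 0.5], [0.6, -0.6], [-0.3, -0.2], [-0.5, 0.4]], [[0.1, 0.5], [1.7, -0.2], [0.5, -0.9], [-0.7, 0.3]]]
pocket net [529.8 244.2 124. ] [520.6 239.  124. ]
```

View pics/ov.png

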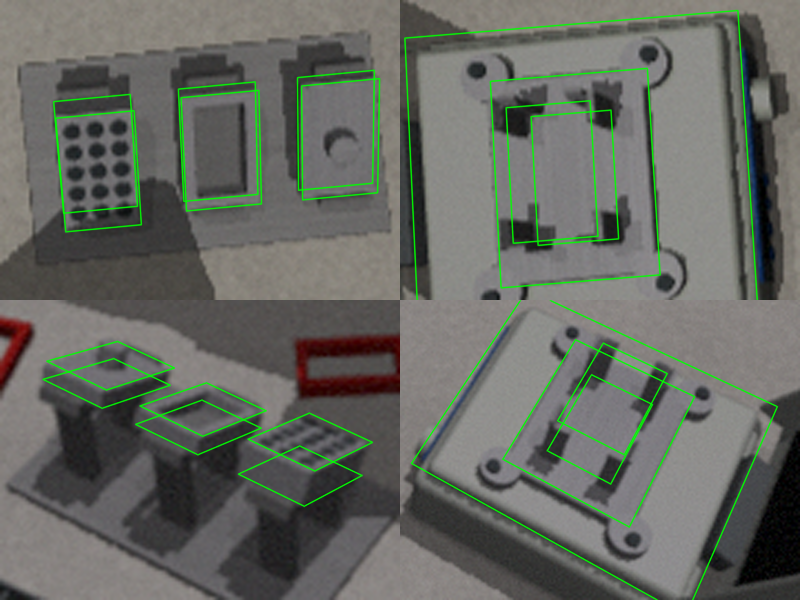

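```bash
cat > fit3.py <<'E'
from fit2 import *
from scipy.ndimage import map_coordinates as mc, gaussian_filter as gf
im={c:gf(cv2.imread(f'pics/{c}0.png',0).astype(float),.6) for c in('top','scene')}
def meas(c,a,b,rng=3.):
    pa,pb=proj(c,[a,b]);n=np.array([-(pb-pa)[1],(pb-pa)[0]])/np.linalg.norm(pb-pa)
    t=np.linspace(-rng,rng,61);out=[]
    for w in np.linspace(.22,.78,15):
        p=pa+(pb-pa)*w;P=p+t[:,None]*n;g=np.abs(np.gradient(mc(im[c],[P[:,1],P[:,0]],order=1)))
        k=g.argmax(); out.append(t[k] if g[k]>.25 else np.nan)
    return np.nanmedian(out),n
def icp(model,q,prior,sig,it=8,rng=3.,cams=('top','scene')):
    for k in range(it):
        M=[(c,j,*meas(c,a,b,rng)) for c in cams for j,(a,b) in enumerate(model(q))]
        M=[m for m in M if np.isfinite(m[2])]
        q0=q.copy();mid={(c,j):proj(c,[(a+b)/2])[0] for c in cams for j,(a,b) in enumerate(model(q0))}
        def rs(x):
            E=model(x);return np.r_[[(proj(c,[(E[j][0]+E[j][1])/2])[0]-mid[c,j])@n-d for c,j,d,n in M],(x-prior)/sig]
        # midpoints along-edge motion ignored; yaw via edges' orthogonal pairs
        q=least_squares(rs,q,loss='soft_l1',f_scale=.7).x
    return q,[(m[0],m[1],round(float(m[2]),1)) for m in M]
quad=lambda o,Ro,x,y,z:(lambda P:[(P[i],P[(i+1)%4]) for i in range(4)])(o+Ro.apply([[x,y,z],[x,-y,z],[-x,-y,z],[-x,y,z]]))
def halves(E): return [e for a,b in E for e in((a,(a+b)/2+.0),((a+b)/2,b))]
shk=lambda x:halves(quad(np.array([x[0],x[1],124]),Rp(x[2]),85,65,0))
if __name__=='__main__':
    p=np.array([522.4,239,.078]);s=np.array([5,5,.03])
    for cams in(('top','scene'),('top',),('scene',)):
        x,m=icp(shk,p.copy(),p,s,cams=cams);print(cams,x.round(3),[k[2] for k in m])
    for i in range(3):
        o,Ro=pose(q,i)
        f=lambda x:quad(x[:3],Rp(x[3],T),50,30,hs[i])
        p=np.r_[o,q[2]];x,m=icp(f,p.copy(),p,np.array([8,8,6,.02]));print(i,p.round(2),x.round(2),[k[2] for k in m])
E
python3 fit3.py
python3 - <<'E'
import sys;sys.path.insert(0,'.')
from h import *
ya=.09
for n,o in dict(block=[491.6,-152.4,84.9]).items():
    Ro=Rp(ya,np.pi/6); print(n,(o+Ro.apply([0,0,120])).round(1)); plan(o+Ro.apply([0,0,120]),ya,np.pi/6)
E
```

```text
[ 5.38771e+02 -2.47623e+02  9.30000e-02 -4.32290e+01 -4.25980e+01
 -4.25900e+01 -1.82300e+00 -1.14900e+00  4.53300e+00]
('top', 'scene') [5.23877e+02 2.40107e+02 8.80000e-02] [0.3, -0.5, -0.8, -1.0, -0.6, -0.5, 0.0, -0.4, -0.9, -0.9, -0.2, 0.0, 0.2, 0.3, -0.5, -0.8]
('top',) [5.22566e+02 2.39090e+02 9.40000e-02] [0.5, -0.8, -0.7, -0.4, 0.0, -0.1, -0.4, -0.6]
('scene',) [5.24579e+02 2.40809e+02 8.50000e-02] [-0.5, -0.5, -0.4, -0.4, -0.1, -1.9, -0.4, -0.5]
0 [ 4.9160e+02 -1.5235e+02  8.4850e+01  9.0000e-02] [ 4.9497e+02 -1.5164e+02  8.2610e+01  9.0000e-02] [0.8, 2.2, 1.7, 2.5, 1.8, 0.8, 1.8, 0.6]
1 [ 5.0094e+02 -2.4955e+02  8.5110e+01  9.0000e-02] [ 5.0089e+02 -2.4385e+02  8.7990e+01  9.0000e-02] [0.0, 2.1, 0.7, 2.0, 0.6, 2.2, -0.2, 0.5]
2 [ 5.0955e+02 -3.4210e+02  8.5200e+01  9.0000e-02] [ 5.1095e+02 -3.4269e+02  8.3800e+01  9.0000e-02] [0.1, -1.0, 0.2, -0.4, -0.6, 0.1, -1.3, -0.4]
block [ 431.8 -157.8  188.8]
turn [-0.082  0.663  0.307] shift [ 1.777 -1.667  0.212]
```

Request:
step_arm(
  moves=[
    [[0,0,0],[0.22,-0.21,0],1],
    [[0,0,0.1],[0.45,-0.42,0.05],1],
    [[-0.04,0.3,0.3],[0.89,-0.83,0.1],1],
    [[-0.08,0.66,0.31],[0.89,-0.83,0.1],1],
    [[-0.08,0.66,0.31],[0.89,-0.83,0.1],1],
    [[-0.08,0.66,0.31],[0.89,-0.83,0.1],1],
    [[-0.08,0.66,0.31],[0.89,-0.83,0.1],1],
  ],
)

```text
clock: 1.5
eef_pos: [318.4, -372.9, 210.4]
tcp_rot: [-3.137, -0.522, 0.084]
contact_force: [0.2, 0.4, 0.1]
opening: 1.0
grasp_force: 0.0
```

```bash
cat > p.py <<'E'
import sys;from h import *
# usage: p.py block|spacer|cover height | p.py pocket height [dx dy]
O=dict(block=[491.8,-152.0,84.9],spacer=[500.9,-248.8,85.1],cover=[509.8,-342.3,85.2])
n=sys.argv[1];h=float(sys.argv[2]);d=[float(a) for a in sys.argv[3:]]+[0,0,0]
s=telemetry.sense();print(s['eef_pos'].round(1),s['tcp_rot'].round(3),s['clock'].round(2),s['contact_force'].round(1),s['opening'].round(3))
if n in O: Ro=Rp(.09,np.pi/6);plan(np.array(O[n])+Ro.apply([d[0],d[1],h]),.09,np.pi/6)
else: Ro=Rp(.086);plan(np.array([523.5,239.8,124])+Ro.apply([d[0],d[1],h]),.086)
E
python3 p.py block 100
```

```text
Traceback (most recent call last):
  File "p.py", line 5, in <module>
    s=telemetry.sense();print(s['eef_pos'].round(1),s['tcp_rot'].round(3),s['clock'].round(2),s['contact_force'].round(1),s['opening'].round(3))
                                                                          ^^^^^^^^^^^^^^^^
AttributeError: 'float' object has no attribute 'round'
```

```bash
sed -i 's/s\[.clock.\].round(2)/s["clock"]/; s/s\[.opening.\].round(3)/s["opening"]/' p.py; python3 p.py block 100
```

```text
[ 318.4 -372.9  210.4] [-3.137 -0.522  0.084] 1.5 [0.2 0.4 0.1] 1.0000865058458253
turn [-0.002  0.002 -0.007] shift [ 0.515 -1.024  0.526]
```

Request:
step_arm(
  moves=[
    [[0,0,0],[0.1,-0.25,0.1],1],
    [[0,0,0],[0.2,-0.5,0.2],1],
    [[0,0,0],[0.35,-0.75,0.3],1],
    [[0,0,-0.01],[0.515,-1,0.45],1],
    [[0,0,-0.01],[0.515,-1,0.526],1],
    [[0,0,-0.01],[0.515,-1,0.526],1],
  ],
)

```text
clock: 2.1
eef_pos: [446.1, -157.5, 171.3]
tcp_rot: [3.14, -0.52, 0.105]
contact_force: [-1.0, -0.2, -0.4]
opening: 0.999
grasp_force: 0.0
```

```bash
python3 p.py block 0; python3 - <<'E'
from h import *
t=[imaging.grab_frame(c)[:,:,::-1] for c in('top','scene')]
a=cv2.resize(t[0][160:280,250:410],(400,300),interpolation=cv2.INTER_CUBIC);b=cv2.resize(t[1][110:245,170:350],(400,300),interpolation=cv2.INTER_CUBIC)
cv2.imwrite('pics/hov.png',np.hstack([a,b]))
E
```

```text
[ 446.1 -157.5  171.3] [ 3.14  -0.52   0.105] 2.1 [-1.  -0.2 -0.4] 0.9994957629362173
turn [-0.007  0.005  0.017] shift [-0.015 -0.004  0.489]
```

View pics/hov.png

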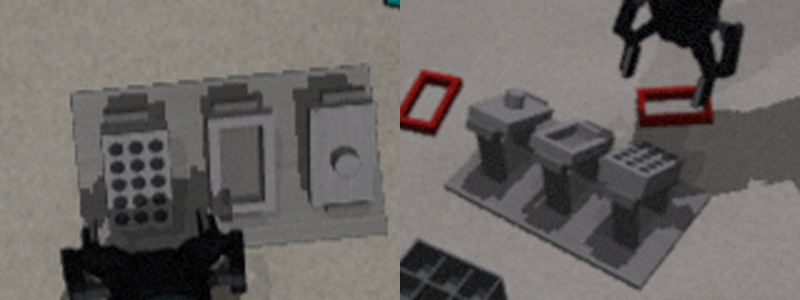

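```bash
python3 - <<'E'
from h import *
s=telemetry.sense();Ro=R.from_euler('xyz',s['tcp_rot']);print(s['qpos'].round(3))
for y in(-49,0,49):
  for z in (0,-13):
    P=s['eef_pos']+Ro.apply([0,y,z]);print(y,z,P.round(),((proj('top',P)[0]-[250,160])*2.5).round(),((proj('scene',P)[0]-[170,110])*400/180).round())
o=np.array([491.8,-152,84.9]);Rb=Rp(.09,np.pi/6)
print(((proj('top',o+Rb.apply([[50,30,30],[50,-30,30],[-50,-30,30],[-50,30,30]]))-[250,160])*2.5).round())
E
```

```text
[-0.578  0.037  2.324  0.747  0.473  0.271]
-49 0 [ 440. -113.  172.] [ 93. 223.] [295. 116.]
-49 -13 [ 433. -113.  183.] [ 93. 230.] [298. 105.]
0 0 [ 445. -161.  172.] [149. 217.] [258.  99.]
0 -13 [ 438. -162.  183.] [151. 224.] [261.  89.]
49 0 [ 450. -210.  172.] [206. 211.] [222.  83.]
49 -13 [ 443. -211.  183.] [208. 218.] [225.  73.]
[[100. 136.]
 [167. 130.]
 [173. 227.]
 [109. 233.]]
```

```bash
python3 p.py block 0
```

```text
[ 444.7 -161.4  172. ] [ 3.138 -0.52   0.102] 2.2 [0.1 0.7 0. ] 1.000987003259936
turn [-0.003  0.004  0.013] shift [-0.009 -0.024  0.496]
```

Request:
step_arm(
  moves=[
    [[0,0,0.013],[-0.009,-0.024,0.1],1],
    [[0,0,0.013],[-0.009,-0.024,0.25],1],
    [[0,0,0.013],[-0.009,-0.024,0.4],1],
    [[0,0,0.013],[-0.009,-0.024,0.495],1],
    [[0,0,0.013],[-0.009,-0.024,0.495],1],
    [[0,0,0.013],[-0.009,-0.024,0.495],1],
  ],
)

```text
clock: 2.8
eef_pos: [490.2, -154.9, 85.3]
tcp_rot: [-3.138, -0.521, 0.082]
contact_force: [0.6, -0.4, 0.2]
opening: 0.998
grasp_force: 0.0
```

```bash
python3 p.py block 0
```

```text
[ 490.2 -154.9   85.3] [-3.138 -0.521  0.082] 2.8 [ 0.6 -0.4  0.2] 0.9983102611050231
turn [-0.     0.003 -0.008] shift [ 0.007 -0.014  0.006]
```

Request:
step_arm(
  moves=[
    [[0,0,0],[0.005,-0.007,0],1],
    [[0,0,0],[0.005,-0.007,0],0.2],
    [[0,0,0],[0.005,-0.007,0],0.2],
    [[0,0,0],[0.005,-0.007,0],0.2],
    [[0,0,0],[0.005,-0.007,0],0.2],
    [[0,0,0],[0.005,-0.007,0],0.2],
  ],
  squeeze=60,
)

```text
clock: 3.4
eef_pos: [491.1, -152.5, 86.6]
tcp_rot: [-3.14, -0.523, 0.085]
contact_force: [-8.5, -1.7, 14.1]
opening: 0.69
grasp_force: 60.8
```

```bash
python3 p.py block 0
```

```text
[ 491.1 -152.5   86.6] [-3.14  -0.523  0.085] 3.4 [-8.5 -1.7 14.1] 0.6896389928984289
turn [ 0.001  0.001 -0.005] shift [-0.001 -0.002  0.009]
```

Request:
step_arm(
  moves=[
    [[0,0,0],[0,0,-0.05],0.2],
    [[0,0,0],[0,0,-0.15],0.2],
    [[0,0,0],[0,0,-0.3],0.2],
    [[0,0,0],[0,0,-0.45],0.2],
    [[0,0,0],[0,0,-0.6],0.2],
    [[0,0,0],[0,0,-0.7],0.2],
    [[0,0,0],[0,0,-0.7],0.2],
  ],
)

```text
clock: 4.1
eef_pos: [421.2, -158.9, 208.9]
tcp_rot: [-3.141, -0.523, 0.086]
contact_force: [0.6, 0.2, -4.5]
opening: 0.689
grasp_force: 68.3
```

```bash
python3 p.py pocket 150
```

```text
[ 421.2 -158.9  208.9] [-3.141 -0.523  0.086] 4.1 [ 0.6  0.2 -4.5] 0.6885969780365746
turn [-0.    -0.666 -0.   ] shift [ 0.752 -1.942  0.059]
```

Request:
step_arm(
  moves=[
    [[0,0,0],[0.1,-0.15,0],0.2],
    [[0,-0.1,0],[0.2,-0.35,0],0.2],
    [[0,-0.25,0],[0.3,-0.55,0],0.2],
    [[0,-0.4,0],[0.38,-0.75,0.03],0.2],
    [[0,-0.55,0],[0.38,-0.97,0.03],0.2],
    [[0,-0.666,0],[0.38,-0.97,0.03],0.2],
    [[0,-0.666,0],[0.38,-0.97,0.03],0.2],
  ],
)

```text
clock: 4.8
eef_pos: [476.6, 46.2, 239.4]
tcp_rot: [-3.137, 0.006, 0.092]
contact_force: [0.8, -0.5, -4.8]
opening: 0.688
grasp_force: 68.2
```

```bash
python3 p.py pocket 110
```

```text
[476.6  46.2 239.4] [-3.137  0.006  0.092] 4.8 [ 0.8 -0.5 -4.8] 0.6879598480939142
turn [-0.006  0.008  0.008] shift [ 0.323 -0.942  0.03 ]
```

Request:
step_arm(
  moves=[
    [[0,0,0],[0.06,-0.18,0],0.2],
    [[0,0,0],[0.13,-0.4,0],0.2],
    [[0,0,0],[0.2,-0.62,0],0.2],
    [[-0.006,0.008,0.008],[0.28,-0.82,0.01],0.2],
    [[-0.006,0.008,0.008],[0.323,-0.942,0.03],0.2],
    [[-0.006,0.008,0.008],[0.323,-0.942,0.03],0.2],
    [[-0.006,0.008,0.008],[0.323,-0.942,0.03],0.2],
  ],
)

```text
clock: 5.5
eef_pos: [520.9, 234.2, 232.7]
tcp_rot: [3.14, -0.002, 0.082]
contact_force: [-1.1, 0.4, -4.5]
opening: 0.689
grasp_force: 68.2
```

```bash
python3 p.py pocket 50; python3 - <<'E'
from h import *
a=[imaging.grab_frame(c)[:,:,::-1].copy() for c in('top','scene')]
s=telemetry.sense();Rb=R.from_euler('xyz',s['tcp_rot'])*R.from_euler('x',np.pi)
blk=[s['eef_pos']+Rb.apply([[50,30,z],[50,-30,z],[-50,-30,z],[-50,30,z]]) for z in(0,30)]
S=np.array([523.5,239.8,124]);Rs=Rp(.086)
pk=[S+Rs.apply([[53,33,z],[53,-33,z],[-53,-33,z],[-53,33,z]]) for z in(0,56)]
def tile(i,c,x,y,w,h):
    f=400/w;t=cv2.resize(a[i][y:y+h,x:x+w],(400,600),interpolation=cv2.INTER_CUBIC)
    for L,col in((blk,(0,255,0)),(pk,(0,0,255))):
        for p in L: cv2.polylines(t,[np.round((proj(c,p)+.5-[x,y])*f*8).astype(int)],True,col,1,cv2.LINE_AA,3)
    return t
cv2.imwrite('pics/pl.png',np.hstack([tile(0,'top',85,135,100,150),tile(1,'scene',350,190,100,150)]))
E
```

```text
[520.9 234.2 232.7] [ 3.14e+00 -2.00e-03  8.20e-02] 5.5 [-1.1  0.4 -4.5] 0.6893851424413497
turn [ 0.002 -0.002 -0.005] shift [ 0.015 -0.028  0.293]
```

View pics/pl.png

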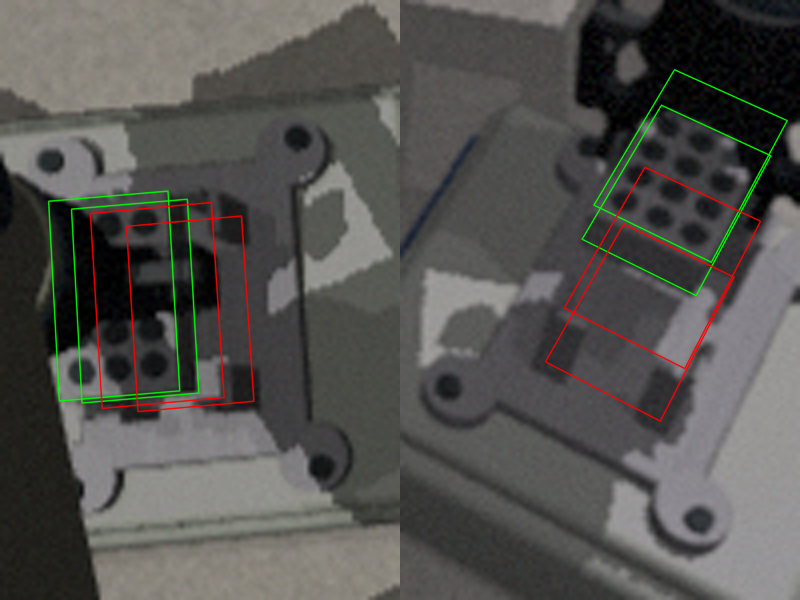

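Request:
step_arm(
  moves=[
    [[0,0,0],[0.01,-0.03,0.05],0.2],
    [[0,0,-0.005],[0.012,-0.03,0.12],0.2],
    [[0,0,-0.005],[0.012,-0.03,0.18],0.2],
    [[0,0,-0.005],[0.012,-0.03,0.18],0.2],
    [[0,0,-0.005],[0.012,-0.03,0.18],0.2],
  ],
)

```text
clock: 6.1
eef_pos: [523.5, 239.8, 197.9]
tcp_rot: [3.14, -0.003, 0.084]
contact_force: [0.3, -0.2, -4.2]
opening: 0.692
grasp_force: 68.1
```

```bash
sed -i 's/523.5,239.8,124/523,240.3,124/' p.py; python3 p.py pocket 4
```

```text
[523.5 239.8 197.9] [ 3.14e+00 -3.00e-03  8.40e-02] 6.1 [ 0.3 -0.2 -4.2] 0.691537743184487
turn [ 0.003 -0.004 -0.003] shift [-0.003 -0.003  0.349]
```

Request:
step_arm(
  moves=[
    [[0.003,-0.004,-0.003],[-0.003,-0.003,0.04],0.2],
    [[0.003,-0.004,-0.003],[-0.003,-0.003,0.08],0.2],
    [[0.003,-0.004,-0.003],[-0.003,-0.003,0.12],0.2],
    [[0.003,-0.004,-0.003],[-0.003,-0.003,0.16],0.2],
    [[0.003,-0.004,-0.003],[-0.003,-0.003,0.2],0.2],
    [[0.003,-0.004,-0.003],[-0.003,-0.003,0.24],0.2],
    [[0.003,-0.004,-0.003],[-0.003,-0.003,0.27],0.2],
    [[0.003,-0.004,-0.003],[-0.003,-0.003,0.29],0.2],
  ],
)

```text
clock: 6.9
eef_pos: [523.2, 240.5, 139.8]
tcp_rot: [-3.141, -0.0, 0.086]
contact_force: [0.5, -0.3, -3.7]
opening: 0.693
grasp_force: 68.2
```

```bash
python3 p.py pocket 0
```

```text
[523.2 240.5 139.8] [-3.141 -0.     0.086] 6.9 [ 0.5 -0.3 -3.7] 0.6927973157021962
turn [-0.001 -0.     0.   ] shift [-0.001  0.001  0.079]
```

Request:
step_arm(
  moves=[
    [[0,0,0],[0,0,0.02],0.2],
    [[0,0,0],[0,0,0.04],0.2],
    [[0,0,0],[0,0,0.055],0.2],
    [[0,0,0],[0,0,0.06],0.2],
    [[0,0,0],[0,0,0.065],0.2],
    [[0,0,0],[0,0,0.065],0.2],
  ],
)

```text
clock: 7.5
eef_pos: [523.4, 240.6, 127.5]
tcp_rot: [-3.141, -0.001, 0.086]
contact_force: [-0.6, -0.0, -3.3]
opening: 0.688
grasp_force: 68.2
```

Request:
step_arm(
  moves=[
    [[0,0,0],[0,0,0.003],0.2],
    [[0,0,0],[0,0,0.005],0.2],
    [[0,0,0],[0,0,0.008],0.2],
    [[0,0,0],[0,0,0.01],0.2],
    [[0,0,0],[0,0,0.01],0.2],
  ],
)

```text
clock: 8.0
eef_pos: [523.5, 240.7, 126.1]
tcp_rot: [-3.141, -0.001, 0.086]
contact_force: [-1.1, -0.5, 5.4]
opening: 0.694
grasp_force: 69.1
```

Request:
step_arm(
  moves=[
    [[0,0,0],[0,0,0],0.85],
    [[0,0,0],[0,0,0],1],
    [[0,0,0],[0,0,0],1],
    [[0,0,0],[0,0,-0.1],1],
    [[0,0,0],[0,0,-0.25],1],
    [[0,0,0],[0,0,-0.4],1],
    [[0,0,0],[0,0,-0.55],1],
    [[0,0,0],[0,0,-0.55],1],
  ],
)

```text
clock: 8.8
eef_pos: [525.6, 241.6, 239.8]
tcp_rot: [-3.138, -0.008, 0.086]
contact_force: [0.8, -0.2, -0.2]
opening: 0.998
grasp_force: 0.0
```

```bash
python3 p.py spacer 120
```

```text
[525.6 241.6 239.8] [-3.138 -0.008  0.086] 8.8 [ 0.8 -0.2 -0.2] 0.997849105047508
turn [-0.003  0.657 -0.006] shift [-0.636  2.434  0.241]
```

Request:
step_arm(
  moves=[
    [[0,0,0],[-0.05,0.15,0],1],
    [[0,0,0],[-0.15,0.35,0],1],
    [[0,0.1,0],[-0.3,0.55,0],1],
    [[0,0.25,0],[-0.4,0.75,0],1],
    [[0,0.4,0],[-0.5,0.95,0],1],
    [[0,0.55,0],[-0.636,1,0],1],
    [[0,0.657,0],[-0.636,1,0],1],
  ],
)

```text
clock: 9.5
eef_pos: [409.5, 28.6, 233.3]
tcp_rot: [-3.141, -0.518, 0.083]
contact_force: [-0.5, 0.8, 0.0]
opening: 0.995
grasp_force: 0.0
```

```bash
python3 p.py spacer 120; python3 - <<'E'
from h import *
a=imaging.grab_frame('top')[:,:,::-1]; cv2.imwrite('pics/top_b.png',cv2.resize(a[150:275,75:210],None,fx=4.8,fy=4.8,interpolation=cv2.INTER_CUBIC))
E
```

```text
[409.5  28.6 233.3] [-3.141 -0.518  0.083] 9.5 [-0.5  0.8  0. ] 0.9949299389070472
turn [ 0.004  0.007 -0.007] shift [-0.075  1.422  0.212]
```

View pics/top_b.png

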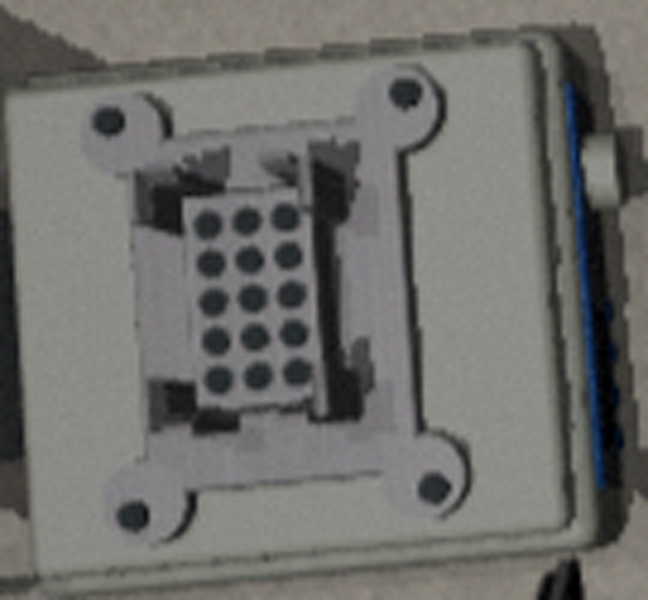

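The block sits flat and square in the pocket, centred at crop (252,298). Next, the spacer.

Request:
step_arm(
  moves=[
    [[0,0,0],[-0.02,0.2,0],1],
    [[0,0,0],[-0.04,0.45,0],1],
    [[0,0,0],[-0.075,0.7,0],1],
    [[0.004,0.007,-0.007],[-0.075,0.9,0],1],
    [[0.004,0.007,-0.007],[-0.075,1,0.05],1],
    [[0.004,0.007,-0.007],[-0.075,1,0.05],1],
  ],
)

```text
clock: 10.15
eef_pos: [424.1, -174.6, 219.0]
tcp_rot: [3.141, -0.523, 0.089]
contact_force: [-0.8, -0.2, -0.2]
opening: 1.004
grasp_force: 0.0
```

```bash
python3 p.py spacer 60
```

```text
[ 424.1 -174.6  219. ] [ 3.141 -0.523  0.089] 10.15 [-0.8 -0.2 -0.2] 1.004319053436696
turn [ 0.001  0.001 -0.001] shift [-0.032  0.404  0.455]
```

Request:
step_arm(
  moves=[
    [[0,0,0],[-0.032,0.2,0],1],
    [[0,0,0],[-0.032,0.38,0.1],1],
    [[0,0,0],[-0.032,0.404,0.25],1],
    [[0,0,0],[-0.032,0.404,0.4],1],
    [[0,0,0],[-0.032,0.404,0.455],1],
    [[0,0,0],[-0.032,0.404,0.455],1],
    [[0,0,0],[-0.032,0.404,0.455],1],
  ],
)

```text
clock: 10.85
eef_pos: [470.5, -246.1, 136.6]
tcp_rot: [-3.139, -0.522, 0.092]
contact_force: [0.1, -0.1, 0.8]
opening: 0.998
grasp_force: 0.0
```

```bash
python3 p.py spacer -1
```

```text
[ 470.5 -246.1  136.6] [-3.139 -0.522  0.092] 10.85 [ 0.1 -0.1  0.8] 0.9983103278241292
turn [-0.004  0.002  0.003] shift [0.002 0.028 0.303]
```

Request:
step_arm(
  moves=[
    [[0,0,0],[0.002,0.012,0.08],1],
    [[0,0,0],[0.002,0.012,0.17],1],
    [[0,0,0],[0.002,0.012,0.25],1],
    [[0,0,0],[0.002,0.012,0.3],1],
    [[0,0,0],[0.002,0.012,0.3],1],
    [[0,0,0],[0.002,0.012,0.3],1],
  ],
)

```text
clock: 11.45
eef_pos: [500.7, -246.0, 85.9]
tcp_rot: [-3.141, -0.523, 0.093]
contact_force: [-0.3, 0.1, -0.2]
opening: 1.0
grasp_force: 0.0
```

```bash
python3 p.py spacer -1
```

```text
[ 500.7 -246.    85.9] [-3.141 -0.523  0.093] 11.45 [-0.3  0.1 -0.2] 0.9995152259792296
turn [-0.002  0.     0.003] shift [-0.002  0.014  0.008]
```

Request:
step_arm(
  moves=[
    [[0,0,0],[-0.002,0.012,0.005],1],
    [[0,0,0],[-0.002,0.012,0.005],0.2],
    [[0,0,0],[-0.002,0.012,0.005],0.2],
    [[0,0,0],[-0.002,0.012,0.005],0.2],
    [[0,0,0],[-0.002,0.012,0.005],0.2],
    [[0,0,0],[-0.002,0.012,0.005],0.2],
  ],
  squeeze=40,
)

```text
clock: 12.05
eef_pos: [500.8, -248.6, 84.7]
tcp_rot: [3.142, -0.523, 0.092]
contact_force: [-5.4, -0.5, 6.9]
opening: 0.69
grasp_force: 40.8
```

```bash
python3 p.py spacer 0
```

```text
[ 500.8 -248.6   84.7] [ 3.142 -0.523  0.092] 12.05 [-5.4 -0.5  6.9] 0.6895284848038723
turn [-0.001  0.001  0.002] shift [ 0.001  0.001 -0.002]
```

Request:
step_arm(
  moves=[
    [[0,0,0],[0,0,-0.05],0.2],
    [[0,0,0],[0,0,-0.15],0.2],
    [[0,0,0],[0,0,-0.3],0.2],
    [[0,0,0],[0,0,-0.45],0.2],
    [[0,0,0],[0,0,-0.6],0.2],
    [[0,0,0],[0,0,-0.75],0.2],
    [[0,0,0],[0,0,-0.8],0.2],
    [[0,0,0],[0,0,-0.8],0.2],
  ],
)

```text
clock: 12.85
eef_pos: [421.4, -256.4, 223.8]
tcp_rot: [3.14, -0.524, 0.092]
contact_force: [-0.0, -0.2, -1.8]
opening: 0.686
grasp_force: 44.6
```

```bash
python3 p.py pocket 115
```

```text
[ 421.4 -256.4  223.8] [ 3.14  -0.524  0.092] 12.85 [-0.  -0.2 -1.8] 0.6860155197934116
turn [ 0.    -0.667  0.007] shift [ 0.674 -2.427  0.298]
```

Request:
step_arm(
  moves=[
    [[0,0,0],[0.05,-0.15,0],0.2],
    [[0,0,0],[0.15,-0.35,0.05],0.2],
    [[0,-0.1,0],[0.25,-0.55,0.1],0.2],
    [[0,-0.25,0],[0.35,-0.8,0.15],0.2],
    [[0,-0.4,0],[0.45,-1,0.15],0.2],
    [[0,-0.55,0],[0.45,-1,0.15],0.2],
    [[0,-0.667,0.007],[0.45,-1,0.15],0.2],
  ],
)

```text
clock: 13.55
eef_pos: [496.6, -43.7, 241.6]
tcp_rot: [-3.14, -0.006, 0.091]
contact_force: [0.3, 0.1, -1.6]
opening: 0.692
grasp_force: 44.5
```

```bash
python3 p.py pocket 115
```

```text
[496.6 -43.7 241.6] [-3.14  -0.006  0.091] 13.55 [ 0.3  0.1 -1.6] 0.6918837448004286
turn [-0.003 -0.008  0.007] shift [ 0.261 -1.402  0.017]
```

Request:
step_arm(
  moves=[
    [[0,0,0],[0.05,-0.2,0],0.2],
    [[0,0,0],[0.1,-0.45,0],0.2],
    [[0,0,0],[0.15,-0.7,0],0.2],
    [[-0.003,-0.008,0.007],[0.2,-0.9,0],0.2],
    [[-0.003,-0.008,0.007],[0.26,-1,0.017],0.2],
    [[-0.003,-0.008,0.007],[0.26,-1,0.017],0.2],
  ],
)

```text
clock: 14.15
eef_pos: [529.9, 159.6, 236.8]
tcp_rot: [-3.14, -0.001, 0.087]
contact_force: [-0.5, -0.3, -1.2]
opening: 0.688
grasp_force: 44.5
```

```bash
python3 p.py pocket 80
```

```text
[529.9 159.6 236.8] [-3.14e+00 -1.00e-03  8.70e-02] 14.15 [-0.5 -0.3 -1.2] 0.6878598983066654
turn [-0.002 -0.001  0.001] shift [ 0.    -0.405  0.165]
```

Request:
step_arm(
  moves=[
    [[0,0,0],[0,-0.15,0],0.2],
    [[0,0,0],[0,-0.3,0.02],0.2],
    [[0,0,0],[0,-0.4,0.08],0.2],
    [[0,0,0],[0,-0.4,0.14],0.2],
    [[0,0,0],[0,-0.4,0.16],0.2],
    [[0,0,0],[0,-0.4,0.16],0.2],
    [[0,0,0],[0,-0.4,0.16],0.2],
  ],
)

```text
clock: 14.85
eef_pos: [523.4, 234.6, 207.4]
tcp_rot: [-3.141, -0.003, 0.081]
contact_force: [0.6, 0.5, -1.0]
opening: 0.695
grasp_force: 44.5
```

```bash
python3 p.py pocket 34; python3 - <<'E'
from h import *
a=[imaging.grab_frame(c)[:,:,::-1].copy() for c in('top','scene')]
s=telemetry.sense();Rb=R.from_euler('xyz',s['tcp_rot'])*R.from_euler('x',np.pi)
blk=[s['eef_pos']+Rb.apply([[50,30,z],[50,-30,z],[-50,-30,z],[-50,30,z]]) for z in(0,16)]
def tile(i,c,x,y,w,h):
    f=400/w;t=cv2.resize(a[i][y:y+h,x:x+w],(400,600),interpolation=cv2.INTER_CUBIC)
    for p in blk: cv2.polylines(t,[np.round((proj(c,p)+.5-[x,y])*f*8).astype(int)],True,(0,255,0),1,cv2.LINE_AA,3)
    return t
cv2.imwrite('pics/pl2.png',np.hstack([tile(0,'top',85,135,100,150),tile(1,'scene',350,190,100,150)]))
E
```

```text
[523.4 234.6 207.4] [-3.141e+00 -3.000e-03  8.100e-02] 14.85 [ 0.6  0.5 -1. ] 0.6946253038286897
turn [-0.    -0.004 -0.006] shift [-0.001 -0.028  0.247]
```

View pics/pl2.png

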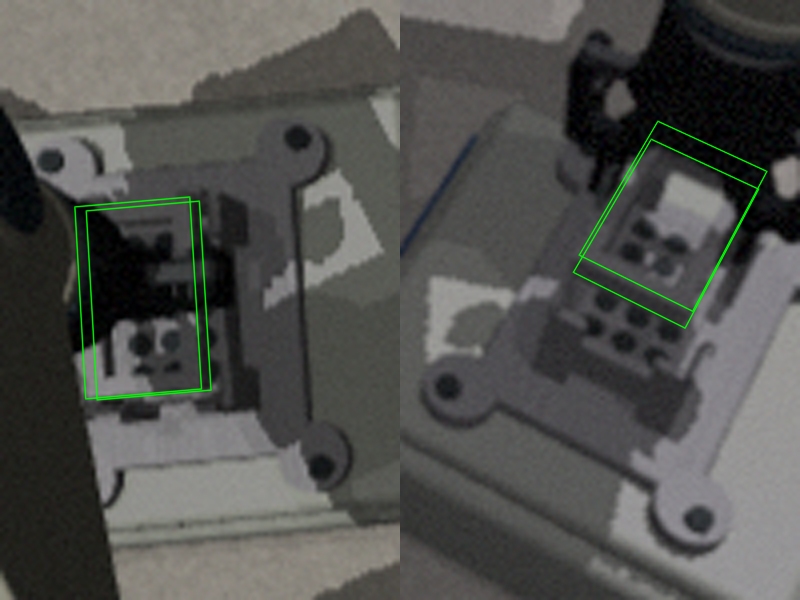

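The held spacer matches its predicted outline over the pocket: window at (155,290) in the top tile and (670,220) in the scene tile. The block below it is still square. I lower it.

Request:
step_arm(
  moves=[
    [[0,0,0],[0,-0.028,0],0.2],
    [[0,-0.003,-0.006],[0,-0.028,0.02],0.2],
    [[0,-0.003,-0.006],[0,-0.028,0.06],0.2],
    [[0,-0.003,-0.006],[0,-0.028,0.1],0.2],
    [[0,-0.003,-0.006],[0,-0.028,0.14],0.2],
    [[0,-0.003,-0.006],[0,-0.028,0.17],0.2],
    [[0,-0.003,-0.006],[0,-0.028,0.19],0.2],
    [[0,-0.003,-0.006],[0,-0.028,0.2],0.2],
  ],
)

```text
clock: 15.75
eef_pos: [522.7, 241.0, 166.8]
tcp_rot: [-3.141, -0.0, 0.087]
contact_force: [0.3, -0.5, -0.8]
opening: 0.69
grasp_force: 44.5
```

```bash
python3 p.py pocket 30
```

```text
[522.7 241.  166.8] [-3.141 -0.     0.087] 15.75 [ 0.3 -0.5 -0.8] 0.6900678709043947
turn [-0.    -0.001  0.001] shift [0.001 0.004 0.064]
```

Request:
step_arm(
  moves=[
    [[0,0,0],[0.002,0.002,0.02],0.2],
    [[0,0,0],[0.002,0.002,0.04],0.2],
    [[0,0,0],[0.002,0.002,0.05],0.2],
    [[0,0,0],[0.002,0.002,0.052],0.2],
    [[0,0,0],[0.002,0.002,0.055],0.2],
    [[0,0,0],[0.002,0.002,0.058],0.2],
    [[0,0,0],[0.002,0.002,0.058],0.2],
  ],
)

```text
clock: 16.45
eef_pos: [523.4, 240.8, 155.9]
tcp_rot: [-3.141, -0.001, 0.087]
contact_force: [-0.4, -0.6, -0.7]
opening: 0.692
grasp_force: 44.5
```

Request:
step_arm(
  moves=[
    [[0,0,0],[0,0,0.003],0.2],
    [[0,0,0],[0,0,0.006],0.2],
    [[0,0,0],[0,0,0.009],0.2],
    [[0,0,0],[0,0,0.011],0.2],
    [[0,0,0],[0,0,0.011],0.2],
  ],
)

```text
clock: 16.95
eef_pos: [523.4, 240.8, 153.9]
tcp_rot: [-3.141, -0.001, 0.087]
contact_force: [-0.9, -0.4, 3.5]
opening: 0.692
grasp_force: 45.0
```

Request:
step_arm(
  moves=[
    [[0,0,0],[0,0,0],0.8],
    [[0,0,0],[0,0,0],1],
    [[0,0,0],[0,0,0],1],
    [[0,0,0],[0,0,-0.08],1],
    [[0,0,0],[0,0,-0.2],1],
    [[0,0,0],[0,0,-0.35],1],
    [[0,0,0],[0,0,-0.45],1],
    [[0,0,0],[0,0,-0.45],1],
  ],
)

```text
clock: 17.75
eef_pos: [524.9, 241.5, 246.7]
tcp_rot: [-3.139, -0.006, 0.087]
contact_force: [0.5, 0.3, 0.2]
opening: 1.001
grasp_force: 0.0
```

```bash
python3 p.py cover 120
```

```text
[524.9 241.5 246.7] [-3.139 -0.006  0.087] 17.75 [0.5 0.3 0.2] 1.001019647094575
turn [-0.002  0.659 -0.004] shift [-0.631  2.903  0.277]
```

Request:
step_arm(
  moves=[
    [[0,0,0],[-0.05,0.15,0],1],
    [[0,0,0],[-0.15,0.35,0],1],
    [[0,0.1,0],[-0.3,0.55,0],1],
    [[0,0.25,0],[-0.4,0.75,0],1],
    [[0,0.4,0],[-0.5,0.95,0],1],
    [[0,0.55,0],[-0.631,1,0],1],
    [[0,0.659,-0.004],[-0.631,1,0],1],
  ],
)

```text
clock: 18.45
eef_pos: [410.7, 28.8, 241.2]
tcp_rot: [3.141, -0.52, 0.088]
contact_force: [0.4, 0.3, 0.7]
opening: 0.997
grasp_force: 0.0
```

```bash
python3 p.py cover 120; python3 - <<'E'
from h import *
a=imaging.grab_frame('top')[:,:,::-1];b=imaging.grab_frame('scene')[:,:,::-1]
cv2.imwrite('pics/sp.png',np.hstack([cv2.resize(a[165:265,90:190],(400,400),interpolation=cv2.INTER_CUBIC),cv2.resize(b[215:315,350:450],(400,400),interpolation=cv2.INTER_CUBIC)]))
E
```

```text
[410.7  28.8 241.2] [ 3.141 -0.52   0.088] 18.45 [0.4 0.3 0.7] 0.9970828532834273
turn [ 0.003  0.005 -0.002] shift [-0.103  1.892  0.243]
```

View pics/sp.png

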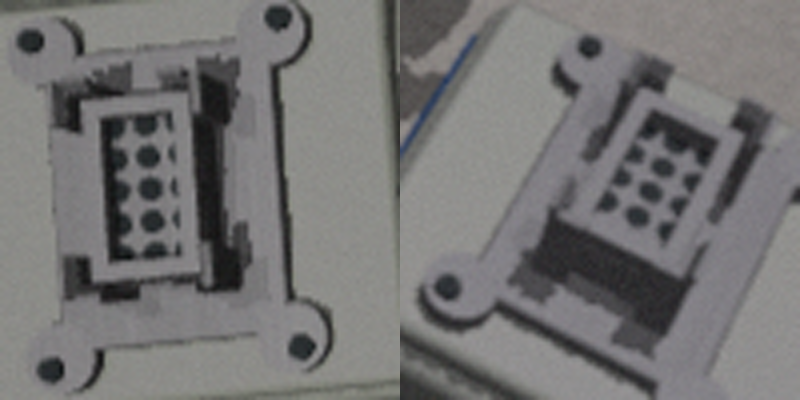

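The spacer lies flat and aligned on the block, with wells showing through its window: centre (145,185) in the top tile, (650,180) in the scene tile. Next, the cover.

Request:
step_arm(
  moves=[
    [[0,0,0],[-0.02,0.2,0],1],
    [[0,0,0],[-0.04,0.45,0],1],
    [[0,0,0],[-0.06,0.7,0],1],
    [[0.003,0.005,-0.002],[-0.08,0.9,0],1],
    [[0.003,0.005,-0.002],[-0.1,1,0],1],
    [[0.003,0.005,-0.002],[-0.1,1,0],1],
  ],
)

```text
clock: 19.15
eef_pos: [416.9, -176.4, 234.0]
tcp_rot: [-3.141, -0.523, 0.087]
contact_force: [0.0, -0.1, 0.6]
opening: 1.0
grasp_force: 0.0
```

```bash
python3 p.py cover 70
```

```text
[ 416.9 -176.4  234. ] [-3.141 -0.523  0.087] 19.15 [ 0.  -0.1  0.6] 0.9996542433544482
turn [ 0.001  0.001 -0.003] shift [-0.033  0.867  0.489]
```

Request:
step_arm(
  moves=[
    [[0,0,0],[-0.033,0.2,0],1],
    [[0,0,0],[-0.033,0.4,0],1],
    [[0,0,0],[-0.033,0.62,0.05],1],
    [[0,0,0],[-0.033,0.82,0.2],1],
    [[0,0,0],[-0.033,0.86,0.35],1],
    [[0,0,0],[-0.033,0.86,0.489],1],
    [[0,0,0],[-0.033,0.86,0.489],1],
    [[0,0,0],[-0.033,0.86,0.489],1],
  ],
)

```text
clock: 19.95
eef_pos: [475.2, -336.3, 144.6]
tcp_rot: [-3.137, -0.521, 0.093]
contact_force: [0.4, 0.8, -0.4]
opening: 1.004
grasp_force: 0.0
```

```bash
python3 p.py cover 0
```

```text
[ 475.2 -336.3  144.6] [-3.137 -0.521  0.093] 19.95 [ 0.4  0.8 -0.4] 1.0044481304828
turn [-0.007  0.003  0.003] shift [-0.001  0.047  0.342]
```

Request:
step_arm(
  moves=[
    [[0,0,0],[0,0.015,0],1],
    [[0,0,0],[0,0.015,0.1],1],
    [[0,0,0],[0,0.015,0.2],1],
    [[0,0,0],[0,0.015,0.28],1],
    [[0,0,0],[0,0.015,0.337],1],
    [[0,0,0],[0,0.015,0.337],1],
    [[0,0,0],[0,0.015,0.337],1],
  ],
)

```text
clock: 20.65
eef_pos: [508.3, -337.4, 87.7]
tcp_rot: [-3.141, -0.523, 0.092]
contact_force: [0.5, 0.6, 0.8]
opening: 0.999
grasp_force: 0.0
```

```bash
python3 p.py cover -1
```

```text
[ 508.3 -337.4   87.7] [-3.141 -0.523  0.092] 20.65 [0.5 0.6 0.8] 0.9992010909999716
turn [-0.002  0.     0.003] shift [-0.002  0.025  0.018]
```

Request:
step_arm(
  moves=[
    [[0,0,0],[-0.002,0.025,0.016],1],
    [[0,0,0],[-0.002,0.025,0.016],1],
    [[0,0,0],[-0.002,0.025,0.016],0.2],
    [[0,0,0],[-0.002,0.025,0.016],0.2],
    [[0,0,0],[-0.002,0.025,0.016],0.2],
    [[0,0,0],[-0.002,0.025,0.016],0.2],
    [[0,0,0],[-0.002,0.025,0.016],0.2],
  ],
  squeeze=50,
)

```text
clock: 21.35
eef_pos: [509.7, -342.3, 84.4]
tcp_rot: [-3.141, -0.523, 0.092]
contact_force: [-4.1, -0.1, 5.0]
opening: 0.689
grasp_force: 52.1
```

```bash
python3 p.py cover 0
```

```text
[ 509.7 -342.3   84.4] [-3.141 -0.523  0.092] 21.35 [-4.1 -0.1  5. ] 0.688522296785537
turn [-0.002  0.001  0.002] shift [ 0.002  0.    -0.003]
```

Request:
step_arm(
  moves=[
    [[0,0,0],[0,0,-0.05],0.2],
    [[0,0,0],[0,0,-0.15],0.2],
    [[0,0,0],[0,0,-0.3],0.2],
    [[0,0,0],[0,0,-0.45],0.2],
    [[0,0,0],[0,0,-0.6],0.2],
    [[0,0,0],[0,0,-0.75],0.2],
    [[0,0,0],[0,0,-0.85],0.2],
    [[0,0,0],[0,0,-0.85],0.2],
  ],
)

```text
clock: 22.15
eef_pos: [424.8, -351.1, 233.9]
tcp_rot: [3.138, -0.524, 0.093]
contact_force: [0.2, 0.7, -3.2]
opening: 0.69
grasp_force: 55.9
```

```bash
python3 p.py pocket 120
```

```text
[ 424.8 -351.1  233.9] [ 3.138 -0.524  0.093] 22.15 [ 0.2  0.7 -3.2] 0.6896680225272144
turn [ 0.002 -0.667  0.008] shift [ 0.686 -2.9    0.329]
```

Request:
step_arm(
  moves=[
    [[0,0,0],[0.05,-0.15,0],0.2],
    [[0,0,0],[0.15,-0.35,0.05],0.2],
    [[0,-0.1,0],[0.25,-0.55,0.1],0.2],
    [[0,-0.25,0],[0.35,-0.8,0.15],0.2],
    [[0,-0.4,0],[0.45,-1,0.15],0.2],
    [[0,-0.55,0],[0.45,-1,0.15],0.2],
    [[0,-0.667,0.008],[0.45,-1,0.15],0.2],
  ],
)

```text
clock: 22.85
eef_pos: [500.8, -138.8, 251.3]
tcp_rot: [-3.141, 0.005, 0.089]
contact_force: [0.9, 0.1, -2.9]
opening: 0.684
grasp_force: 55.8
```

```bash
python3 p.py pocket 120
```

```text
[ 500.8 -138.8  251.3] [-3.141  0.005  0.089] 22.85 [ 0.9  0.1 -2.9] 0.6837373637715481
turn [-0.     0.006  0.004] shift [ 0.28  -1.878  0.036]
```

Request:
step_arm(
  moves=[
    [[0,0,0],[0.05,-0.2,0],0.2],
    [[0,0,0],[0.1,-0.45,0],0.2],
    [[0,0,0],[0.15,-0.7,0],0.2],
    [[0,0.006,0.004],[0.2,-0.9,0],0.2],
    [[0,0.006,0.004],[0.25,-1,0],0.2],
    [[0,0.006,0.004],[0.25,-1,0],0.2],
  ],
)

```text
clock: 23.45
eef_pos: [532.2, 64.3, 249.7]
tcp_rot: [-3.138, -0.003, 0.087]
contact_force: [0.4, -0.5, -2.0]
opening: 0.683
grasp_force: 55.8
```

```bash
python3 p.py pocket 120
```

```text
[532.2  64.3 249.7] [-3.138e+00 -3.000e-03  8.700e-02] 23.45 [ 0.4 -0.5 -2. ] 0.6826988220958662
turn [-0.004 -0.003  0.001] shift [ 0.031 -0.88   0.031]
```

Request:
step_arm(
  moves=[
    [[0,0,0],[0,-0.2,0],0.2],
    [[0,0,0],[0.02,-0.45,0],0.2],
    [[0,0,0],[0.03,-0.68,0],0.2],
    [[0,0,0],[0.03,-0.82,0.03],0.2],
    [[0,0,0],[0.03,-0.87,0.1],0.2],
    [[0,0,0],[0.03,-0.87,0.17],0.2],
    [[0,0,0],[0.03,-0.87,0.19],0.2],
    [[0,0,0],[0.03,-0.87,0.19],0.2],
  ],
)

```text
clock: 24.25
eef_pos: [523.0, 233.4, 211.8]
tcp_rot: [-3.14, -0.001, 0.082]
contact_force: [-0.2, 0.2, -1.1]
opening: 0.689
grasp_force: 55.8
```

```bash
python3 p.py pocket 46
```

```text
[523.  233.4 211.8] [-3.14e+00 -1.00e-03  8.20e-02] 24.25 [-0.2  0.2 -1.1] 0.688973545399242
turn [-0.002 -0.001 -0.005] shift [ 0.003 -0.034  0.209]
```

Request:
step_arm(
  moves=[
    [[0,0,0],[0.002,-0.032,0],0.2],
    [[0,0,-0.005],[0.002,-0.032,0],0.2],
    [[0,0,-0.005],[0.002,-0.032,0.04],0.2],
    [[0,0,-0.005],[0.002,-0.032,0.08],0.2],
    [[0,0,-0.005],[0.002,-0.032,0.11],0.2],
    [[0,0,-0.005],[0.002,-0.032,0.14],0.2],
    [[0,0,-0.005],[0.002,-0.032,0.15],0.2],
    [[0,0,-0.005],[0.002,-0.032,0.15],0.2],
  ],
)

```text
clock: 25.05
eef_pos: [523.4, 241.6, 182.8]
tcp_rot: [-3.139, -0.003, 0.087]
contact_force: [0.5, 0.8, -1.8]
opening: 0.685
grasp_force: 55.8
```

```bash
python3 p.py pocket 46
```

```text
[523.4 241.6 182.8] [-3.139e+00 -3.000e-03  8.700e-02] 25.05 [ 0.5  0.8 -1.8] 0.6846407752405067
turn [-0.003 -0.003  0.002] shift [-0.003  0.006  0.064]
```

Request:
step_arm(
  moves=[
    [[0,0,0],[-0.002,0.004,0.015],0.2],
    [[0,0,0],[-0.002,0.004,0.03],0.2],
    [[0,0,0],[-0.002,0.004,0.042],0.2],
    [[0,0,0],[-0.002,0.004,0.05],0.2],
    [[0,0,0],[-0.002,0.004,0.054],0.2],
    [[0,0,0],[-0.002,0.004,0.056],0.2],
    [[0,0,0],[-0.002,0.004,0.056],0.2],
  ],
)

```text
clock: 25.75
eef_pos: [523.3, 240.9, 172.1]
tcp_rot: [-3.139, -0.003, 0.087]
contact_force: [0.8, 0.5, -2.4]
opening: 0.685
grasp_force: 55.8
```

Request:
step_arm(
  moves=[
    [[0,0,0],[0,0,0.004],0.2],
    [[0,0,0],[0,0,0.008],0.2],
    [[0,0,0],[0,0,0.011],0.2],
    [[0,0,0],[0,0,0.014],0.2],
    [[0,0,0],[0,0,0.014],0.2],
  ],
)

```text
clock: 26.25
eef_pos: [523.4, 240.9, 169.5]
tcp_rot: [-3.139, -0.004, 0.087]
contact_force: [-0.0, -0.4, -0.1]
opening: 0.688
grasp_force: 56.0
```

Request:
step_arm(
  moves=[
    [[0,0,0],[0,0,0.002],0.2],
    [[0,0,0],[0,0,0.004],0.2],
    [[0,0,0],[0,0,0.004],0.2],
  ],
)

```text
clock: 26.55
eef_pos: [523.4, 241.0, 169.4]
tcp_rot: [-3.139, -0.004, 0.087]
contact_force: [-3.4, -1.7, 8.1]
opening: 0.688
grasp_force: 56.9
```

Request:
step_arm(
  moves=[
    [[0,0,0],[0,0,0],0.8],
    [[0,0,0],[0,0,0],1],
    [[0,0,0],[0,0,0],1],
    [[0,0,0],[0,0,-0.08],1],
    [[0,0,0],[0,0,-0.2],1],
    [[0,0,0],[0,0,-0.35],1],
    [[0,0,0],[0,0,-0.5],1],
    [[0,0,0],[0,0,-0.5],1],
  ],
)

```text
clock: 27.35
eef_pos: [525.1, 241.6, 272.8]
tcp_rot: [-3.137, -0.01, 0.087]
contact_force: [0.5, 0.4, -0.0]
opening: 1.002
grasp_force: 0.0
```

Request:
step_arm(
  moves=[
    [[0,0,0],[-0.1,0.1,0],1],
    [[0,0,0],[-0.3,0.3,0],1],
    [[0,0,0],[-0.5,0.5,0],1],
    [[0,0,0],[-0.6,0.7,0],1],
    [[0,0,0],[-0.6,0.9,0],1],
    [[0,0,0],[-0.6,0.9,0],1],
    [[0,0,0],[-0.6,0.9,0],1],
  ],
)

```text
clock: 28.05
eef_pos: [419.0, 50.0, 267.3]
tcp_rot: [-3.139, -0.004, 0.084]
contact_force: [0.8, 0.7, 0.1]
opening: 1.002
grasp_force: 0.0
```

```bash
python3 - <<'E'
from h import *
a=imaging.grab_frame('top')[:,:,::-1];b=imaging.grab_frame('scene')[:,:,::-1]
cv2.imwrite('pics/fin.png',np.hstack([cv2.resize(a[165:265,90:190],(400,400),interpolation=cv2.INTER_CUBIC),cv2.resize(b[215:315,350:450],(400,400),interpolation=cv2.INTER_CUBIC)]))
E
```

```text
(no output)
```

View pics/fin.png

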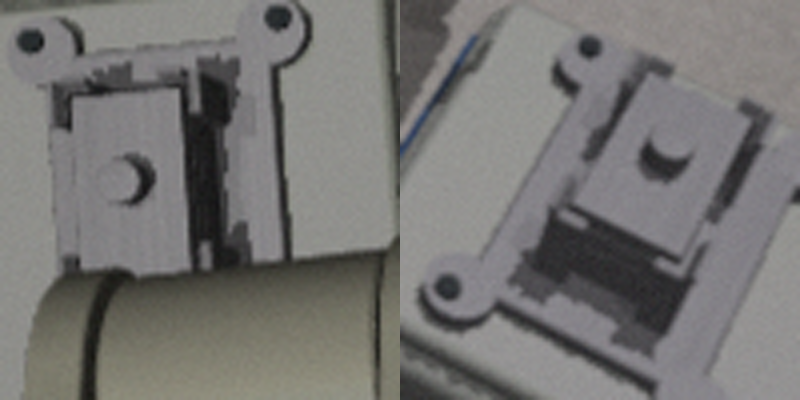

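The cover lies flat and square on the stack with its knob up: (125,180) in the top tile, (665,155) in the scene tile. The gripper is clear, so I hand in.

```bash
python3 -c "
from rig import r
print(r.sign_off())"
```

```text
the job is handed in; nothing more can be done
None
```

The block, spacer and cover (knob up) are stacked in the shaker pocket in that order. They looked flat and square in the last pictures, and I handed the job in at about 28 s of the 67 s limit.

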